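Close the hinged tube clamp over the kiln's ceramic sheath tube

TASK

Lay the clamp's hinged half gently down over the ceramic tube, then pull the red T-handle of the swing bolt out against its spring until its brass nut can pass the lip, swing the bolt up into the slot of the hinged half and let the nut down gently behind the lip, so that the bolt stays there by itself and clamps the tube. Go by feel: the handle has free play, the bolt must not be yanked against its end stop, the tube is brittle, and nothing may drop or snap. Leave the tube and everything else on the bench where it is, and let go at the end.

Things in the scene. Friction and masses are not known exactly. Their poses are not given: they have to be found in the camera images.
- clamp: Tube clamp screwed to the bench: dark steel base plate 130 (x) x 220 (y) x 12 mm, green fixed half in its middle. Origin: centre of the plate's underside, on the bench. x: from the swing bolt's side (-x, near the robot) to the hinge side (+x); y: along the tube; z up. Tube axis at x 0, z 70 mm, in three V rests at y 0 and +-85 mm, all below z 70 mm.
- tube: White ceramic sheath tube, 38 mm diameter, 300 mm long, about 0.45 kg, lying loose in the V rests along the clamp's y. Origin: its lowest line at mid length, 51 mm above the bench. Brittle. It may not be shifted by more than 12 mm.
- gasket: Black rubber gasket (20 x 22 mm, 6 mm thick) sprung in the underside of the hinged half; it alone presses on the tube, 40 mm from the hinge axis, 6 N for every mm that it is squeezed. The closed clamp gives about 17 N; more than 24 N (hinged half dropped, nut let snap, hard push) breaks the tube. Origin: middle of the face that meets the tube.
- cap (a joint): Angle of the green hinged half about the clamp's y axis through point cap_hinge. 0: gasket just touches the tube, ear level; positive: open (1.57: ear straight up; 1.15 to 1.5 at the start, where it stays by itself, stop at 1.9). 0.28 kg, falls shut below about 0.85. Lying freely on the gasket it reads about -0.01; drawn down by the bolt about -0.07; if pressed and let go it rises back to -0.01.
- bolt (a joint): Swing angle of the bolt about the clamp's y axis through point bolt_pivot. 0: upright, in the slot (stop at -0.02); positive: leaning away from the tube, to the clamp's -x (0.7 to 1.15 at the start, stop at 1.35). It swings only in the clamp's x-z plane; its pivot is stiff (0.08 Nm) and it stays where it is put.
- cap_ear (a point): Middle of the ear of the hinged half: two prongs, together 26 mm wide (clamp's y), 10 mm thick, 25 mm long, 10 mm slot between them, open at the tip. 88 mm from the hinge axis, 5 mm above the hinge's level when closed (then x -48, z 75 mm of the clamp). The prongs' outer sides can be pinched along the clamp's y at any cap angle; the pinched ear turns between the pads.
- lip: Yellow lip at the tip of the ear, across both prongs, covering their end faces and standing 3.5 mm above their upper side, 96 to 99 mm from the hinge axis. Origin: middle of its top edge. The bolt's nut must pass over it and then sit on the ear behind it (towards the tube), where the lip keeps it from swinging out. Shoving against it with more than 15 N bends it.
- cap_hinge (a point): The hinge axis of the hinged half (along the clamp's y): x +40, z 70 mm of the clamp.
- bolt_pivot (a point): The pivot axis of the swing bolt (along the clamp's y): x -45, z 35 mm of the clamp. The bolt: sleeve at the pivot, 8 mm shank, brass nut with a 19 mm flange whose underside is 37 mm from the pivot at rest, then the red T-handle. Undrawn, the nut meets the tip of the closed ear at about 0.65 rad: draw it before that.
- handle: Red T-handle at the bolt's free end: bar 36 mm along the clamp's y, 14 mm thick; pinch it on its two end faces, it turns between the pads. Origin: middle of the bar; z along the bolt, away from the pivot. 66 to 82 mm from the pivot at rest, different every time. First 0 to 10 mm of free play (about 1 N), unseen, then it draws the bolt out against its spring: see stop.
- kiln_post: White ceramic kiln post, 36 mm diameter, 75 mm tall, standing near the clamp; origin at its foot. Bystander.
- wrench: Steel wrench, 160 mm, lying near the clamp. Bystander.
- tiles: Stack of three glaze test tiles 50 x 50 x 21 mm near the clamp; origin under its centre. Bystander.
- glaze_jar: Amber jar with white lid, 72 mm diameter, 100 mm tall. Bystander.
- bowl: Bisque bowl, 130 mm diameter, 50 mm tall. Bystander.
- mug: Terracotta mug, 76 mm diameter, 85 mm tall. Bystander.
- brush: Brush, 180 mm, lying on the bench. Bystander.
- stop: Dark end-stop washer in the mouth of the bolt's sleeve, 26 mm from the pivot; the bolt's spring is below it. Pull along the bolt: 3 N at the start of the draw, 1.2 N more for each mm. Cap on its gasket: the nut clears the lip from an 18 N pull (12.5 mm of draw, free play not counted). Draw ends at the stop at 16 mm (23 N); over 4 N on the stop (27 N pull) spoils it. Let down slowly.

How it is judged:
On the way:
1. the hinged half lies on the tube, the bolt still clear of it (value of joint cap below 0.03 rad and value of joint bolt above 0.25 rad), for 0.2 s.
At the end, for the whole second after the job is handed in: The bolt stands upright in the slot (within 0.06 rad) and by itself holds the hinged half drawn down on its gasket (cap angle below -0.04 rad); the tube lies in the clamp within 12 mm of where it was; the handle is at rest (value of joint cap below -0.04 rad and value of joint bolt below 0.06 rad and linear speed of handle below 0.02 m/s and distance of tube from where it was at the start of the episode below 0.012 m); the robot touches nothing.
It fails at once if the brittle tube is pressed with more than 24 N (hinged half pushed down hard, or the nut let snap) or shifted by more than 12 mm (contact force between gasket and tube above 24 N or distance of tube from where it was at the start of the episode above 0.012 m).
It fails at once if something is dropped or let snap: the hinged half still closing faster than 5 rad/s in the last 0.15 rad, or the handle moving faster than 0.25 m/s with the bolt upright ((velocity of joint cap below -5 rad/s and value of joint cap below 0.15 rad) or (linear speed of handle above 0.25 m/s and value of joint each of bolt, cap below 0.1 rad)).
It fails at once if the bolt is pulled hard against its end stop (more than 4 N on the stop, that is a pull of more than about 27 N) (contact force between stop and anything else above 4 N).
It fails at once if the lip at the tip of the ear is shoved with more than 15 N (the bolt forced in undrawn) (contact force between lip and anything else above 15 N).
It fails at once if a bystander is disturbed (moved more than 20 mm) (distance of any of kiln_post, wrench, tiles, glaze_jar, bowl, mug, brush from where it was at the start of the episode above 0.02 m).
It also fails if it takes over 64 s, if anything falls off the work surface, if the arm or the gripper's body presses on something with over 40 N, if the wrist force passes 120 N, or if a joint passes its speed limit or range.

ROBOT

A 7-joint arm with a two-finger parallel gripper is mounted at the origin on the work surface. World frame = base frame: x ahead of the robot, y to its left, z up, the work surface at z = 0. Lengths are in m, angles in rad, forces in N, time in s.
With the tool pointing down it reaches from about 0.35 to 0.9 m from the base axis. Payload 19.9 kg.
Tool frame: the origin (TCP) lies between the finger pads; the fingertips stand 19 mm ahead of it and the grasp point (between the pads) is the TCP; z points along the fingers, y is the direction in which the jaws open and shut (so a half turn about z gives the same grasp; the last joint's range is limited). The gripper opens to 94 mm and grips with 3 to 60 N. Pads are 16 mm wide; open, the fingers measure 119 mm over their backs; the gripper's body (75 mm by 177 mm) begins 78 mm behind the grasp point.
Start: joints at [-1.204, 0.417, -0.01, 1.614, 0.005, 1.111, -0.053], TCP at [0.248, 0.573, 0.224] pointing down, gripper open.
Joint ranges: [-2.81, 2.81], [-0.39, 2.02], [-1.27, 1.25], [0.06, 2.57], [-1.19, 4.33], [0.19, 2], [-2.82, 2.82]. Speed limits (rad/s): [1.89, 1.89, 2.39, 2.39, 3.01, 3.01, 3.01].

INTERFACE

Orientations are given as a 3x3 rotation matrix whose columns are the frame's x, y, z axes.
In Python, from rig import robot gives the robot as it stands. Calls block until the motion is done:
- robot.move_ptp(position, orientation): joint-space move of the TCP to a pose.
- robot.move_linear(position, velocity=0.15, frame=None, threshold=None): straight line of the TCP; frame=None keeps the orientation; velocity is the mean speed in m/s. With threshold (N) it stops when the force on the tool has changed by that much, and returns True; else False.
- robot.goto_joints(angles): joint-space move.
- robot.gripper_to(opening): finger opening in m; the grip force is fixed at half the most; returns when the fingers have stopped.
- robot.pause(seconds).
- robot.ik(position, orientation): joint angles nearest the present ones, or None.
- robot.get_state(): the state.
- robot.grab_frame(name): name is "scene" or "top"; returns the picture (400x640x3 uint8, red, green, blue); there is no depth.
- robot.camera_info(name): a dict with "fx", "fy", "cx", "cy" (pixels), "rvec" (rotation vector, rad) and "tvec" (3), from world to camera coordinates, as OpenCV has them. Camera axes: x right, y down, z forward; pixel columns grow to the right and rows downward; lengths in m; the calibration is good to about 2 mm. A picture is of the moment at which its call begins. camera_info takes no time and is no camera call.
A pose or a line that the arm cannot do raises robot.PlanningError and nothing moves.
- robot.sign_off(): hands the job in, once; it reports no verdict.
The state is a dict: "time": time; "qpos": joint angles; "joint_vel": joint speeds; "effort": joint torques, N m; "ee_pos": TCP position; "tool_rot": TCP orientation; "force": force on the tool from outside, world axes, zero at the start; "moment": the same for the moment, N m; "opening": finger opening in m.
Only numpy, scipy, OpenCV 4.12 (cv2) and the standard library are available. Lean on these libraries where they do the work, as an engineer would, in place of code of your own. Each camera call takes 0.05 s, during which the arm holds its last target.

## Working session

There is one attempt and no reset: what is moved stays moved. The work goes in short steps, each a Python script; the robot and the scene stay as the last script left them, time stands still between calls to the robot, and variables do not carry over. Pictures are saved under pics/ and viewed, and the job is handed in when it is done.

```bash
ls; mkdir -p pics; python3 - <<'E'
from rig import robot
import cv2
for n in ("scene","top"):
    im=robot.grab_frame(n); cv2.imwrite(f"pics/{n}0.png",im[:,:,::-1]); print(n,robot.camera_info(n))
s=robot.get_state(); print(s)
E
```

```text
pics
scene {'fx': 434.40245356970337, 'fy': 434.40245356970337, 'cx': 328.87316832564727, 'cy': 205.239214372138, 'rvec': array([ 2.15563472,  0.7557276 , -0.36366873]), 'tvec': array([-0.44709073, -0.1453201 ,  1.57676499])}
top {'fx': 386.7708884159872, 'fy': 386.7708884159872, 'cx': 316.82901445627124, 'cy': 200.59352348023845, 'rvec': array([ 2.15519157, -2.15225673,  0.13553852]), 'tvec': array([0.01160918, 0.57125842, 1.27820453])}
{'time': 0.1, 'qpos': array([-1.20350592,  0.41790635, -0.01028039,  1.61406471,  0.00470686,
        1.11071204, -0.05302348]), 'joint_vel': array([ 0.00159381, -0.00222375,  0.00050712, -0.00214193,  0.00041631,
       -0.00040909, -0.00057234]), 'effort': array([ 9.43866471e-04, -8.52580762e+01,  6.39803689e-01, -4.26685774e+01,
       -4.88528016e-02,  1.65378355e-02,  5.05972309e-05]), 'ee_pos': array([0.24834066, 0.57321771, 0.22391361]), 'tool_rot': array([[-9.17589078e-01,  3.97530092e-01, -3.31228390e-04],
       [ 3.97530217e-01,  9.17588523e-01, -1.01468629e-03],
       [-9.94369634e-05, -1.06273835e-03, -9.99999430e-01]]), 'force': array([0.67886958, 0.31986049, 0.62907907]), 'moment': array([ 0.00568065, -0.02373299, -0.06282609]), 'opening': 0.09428901604286452}
```

View pics/scene0.png

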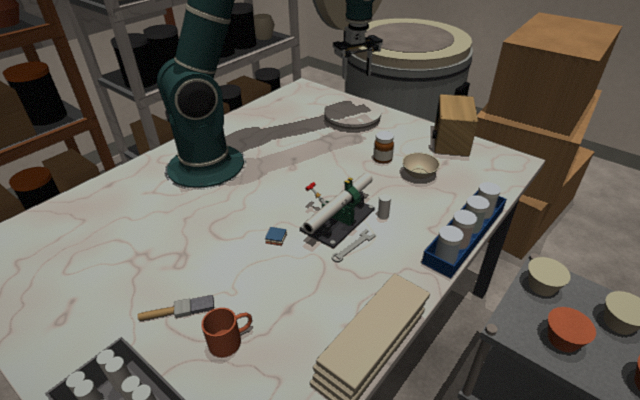

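View pics/top0.png

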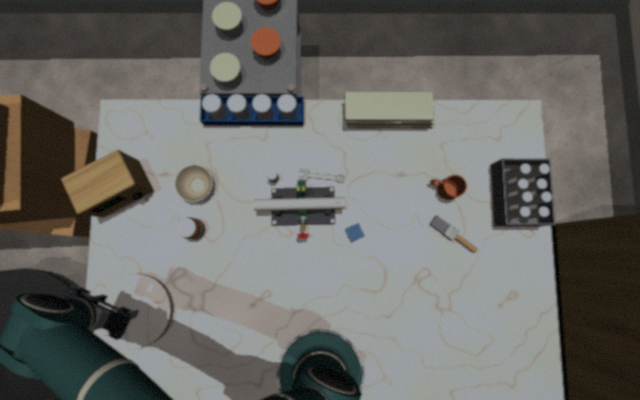

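```bash
cat > h.py <<'E'
import numpy as np, cv2
from rig import robot
class Cam:
    def __init__(s,n):
        c=robot.camera_info(n); s.K=np.array([[c['fx'],0,c['cx']],[0,c['fy'],c['cy']],[0,0,1.]]); s.R=cv2.Rodrigues(c['rvec'])[0]; s.t=c['tvec']; s.rv=c['rvec']
        s.C=-s.R.T@s.t; s.P=s.K@np.c_[s.R,s.t]
    def ray(s,uv): 
        d=s.R.T@np.linalg.solve(s.K,[uv[0],uv[1],1.]); return d/np.linalg.norm(d)
    def onplane(s,uv,z): d=s.ray(uv); return s.C+d*(z-s.C[2])/d[2]
    def onpl(s,uv,p,n): d=s.ray(uv); return s.C+d*np.dot(np.array(p)-s.C,n)/np.dot(d,n)
    def proj(s,p): q=s.P@np.r_[p,1]; return q[:2]/q[2]
S=Cam("scene");T=Cam("top")
def tri(us,ut):
    q=cv2.triangulatePoints(S.P,T.P,np.array(us,float).reshape(2,1),np.array(ut,float).reshape(2,1)); return (q[:3]/q[3]).ravel()
E
python3 - <<'E'
import cv2
a=cv2.imread('pics/scene0.png')[160:280,250:420]; cv2.imwrite('pics/s0c.png',cv2.resize(a,(765,540),interpolation=cv2.INTER_CUBIC))
a=cv2.imread('pics/top0.png')[160:250,235:370]; cv2.imwrite('pics/t0c.png',cv2.resize(a,(810-20,526),interpolation=cv2.INTER_CUBIC))
E
```

```text
(no output)
```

View pics/s0c.png

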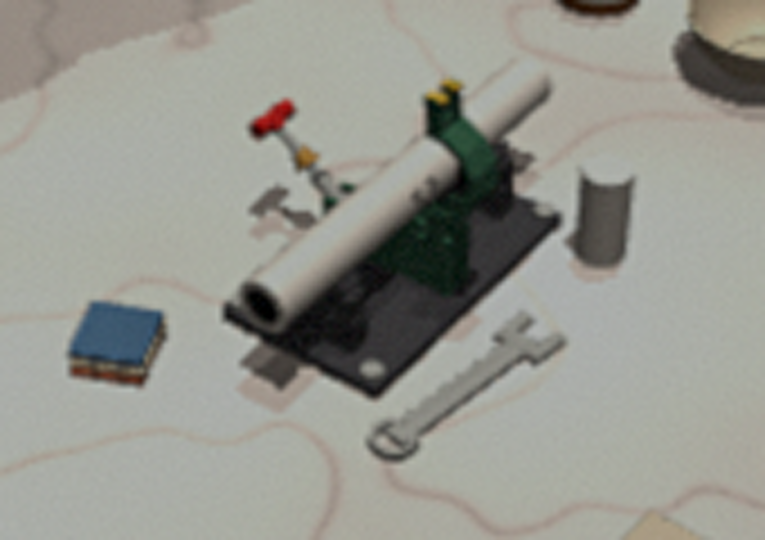

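View pics/t0c.png

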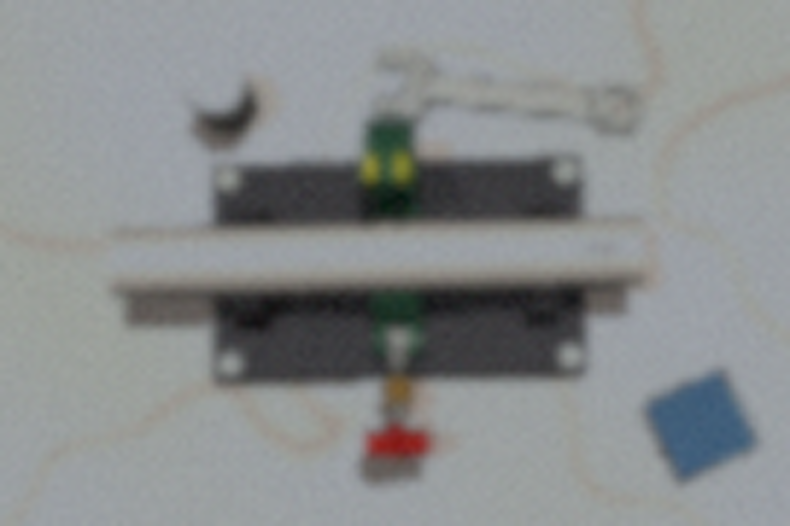

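```bash
cat > see.py <<'E'
from h import *
def masks(ims,imt):
    out={}
    for n,im,roi in(("S",ims,(250,160,420,280)),("T",imt,(235,160,370,250))):
        hsv=cv2.cvtColor(im,cv2.COLOR_RGB2HSV); x0,y0,x1,y1=roi
        m=np.zeros(im.shape[:2],np.uint8); m[y0:y1,x0:x1]=1
        red=cv2.inRange(hsv,(0,150,80),(8,255,255))|cv2.inRange(hsv,(172,150,80),(180,255,255))
        yel=cv2.inRange(hsv,(22,140,90),(35,255,255))
        brass=cv2.inRange(hsv,(11,110,90),(21,255,255))
        for k,mm in(("red",red),("yel",yel),("brass",brass)):
            v,u=np.nonzero(mm*m)
            out[n+k]=(len(u),u.mean() if len(u) else np.nan,v.mean() if len(u) else np.nan)
    return out
E
python3 - <<'E'
from see import *
ims=cv2.imread('pics/scene0.png')[:,:,::-1].copy();imt=cv2.imread('pics/top0.png')[:,:,::-1].copy()
o=masks(ims,imt); print(o)
for k in("red","yel","brass"): print(k,tri(o["S"+k][1:],o["T"+k][1:]))
# plate in top
c=imt[160:250,235:370].astype(int); up=cv2.resize(imt[160:250,235:370],None,fx=4,fy=4,interpolation=cv2.INTER_CUBIC)
g=up.max(2); m=(g<105).astype(np.uint8)
cv2.imwrite('pics/m.png',m*255)
sc=[(228,180),(565,172),(231,363),(569,356)]
P=[T.onplane((235+a/5.852-.0,160+b/5.844),.014) for a,b in sc]
for p in P: print(p)
cc=np.mean(P,0); print("centre",cc, "yaws",[np.arctan2(*(b-a)[[1,0]]) for a,b in((P[1],P[0]),(P[3],P[2]))],[np.arctan2(*(b-a)[[1,0]]) for a,b in((P[2],P[0]),(P[3],P[1]))])
# tube ends, z .07 left edge right edge
for z,a in((.089,(112,262)),(.089,(650,252))): print(T.onplane((235+a[0]/5.852,160+a[1]/5.844),z))
E
```

```text
{'Sred': (36, np.float64(303.4166666666667), np.float64(196.88888888888889)), 'Syel': (11, np.float64(348.3636363636364), np.float64(180.0)), 'Sbrass': (13, np.float64(319.84615384615387), np.float64(193.23076923076923)), 'Tred': (27, np.float64(302.48148148148147), np.float64(235.40740740740742)), 'Tyel': (11, np.float64(302.0), np.float64(188.63636363636363)), 'Tbrass': (8, np.float64(302.875), np.float64(226.125))}
red [0.44385327 0.05066107 0.04156184]
yel [0.59361016 0.05962583 0.1676356 ]
brass [0.4853634  0.06086859 0.06779367]
[0.6082826  0.16132451 0.014     ]
[ 0.61331446 -0.03858879  0.014     ]
[0.49945729 0.15785018 0.014     ]
[ 0.50384272 -0.04057111  0.014     ]
centre [0.55622427 0.0600037  0.014     ] yaws [np.float64(1.5959612370407443), np.float64(1.5928943356386212)] [np.float64(0.03191493868723486), np.float64(0.018106089215289355)]
[0.55031585 0.2166157  0.089     ]
[ 0.55629852 -0.08311768  0.089     ]
```

View pics/m.png

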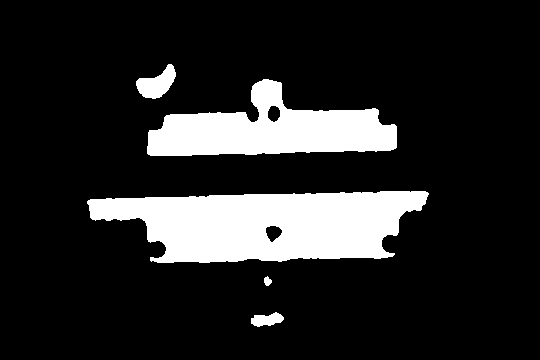

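```bash
cat > see.py <<'E'
from h import *
def blob(im,kind,roi):
    hsv=cv2.cvtColor(np.ascontiguousarray(im),cv2.COLOR_RGB2HSV); x0,y0,x1,y1=roi
    if kind=="red": mm=cv2.inRange(hsv,(0,140,70),(8,255,255))|cv2.inRange(hsv,(172,140,70),(180,255,255))
    if kind=="yel": mm=cv2.inRange(hsv,(22,130,80),(35,255,255))
    if kind=="brass": mm=cv2.inRange(hsv,(10,100,80),(22,255,255))
    m=np.zeros(mm.shape,np.uint8); m[y0:y1,x0:x1]=mm[y0:y1,x0:x1]
    v,u=np.nonzero(m)
    if len(u)==0: return None
    w=hsv[v,u,1].astype(float)*hsv[v,u,2]
    return np.array([(u*w).sum(),(v*w).sum()])/w.sum(), (u.min(),u.max(),v.min(),v.max(),len(u))
E
python3 - <<'E'
from see import *
ims=cv2.imread('pics/scene0.png')[:,:,::-1].copy();imt=cv2.imread('pics/top0.png')[:,:,::-1].copy()
for k,rs in(("red",(300,170,330,205)),("brass",(308,185,328,205)),("yel",(335,170,365,195))):
    a=blob(ims,k,rs);b=blob(imt,k,(285,170,320,250)); p=tri(a[0],b[0]); print(k,a,b,p, S.proj(p)-a[0],T.proj(p)-b[0])
# screws centroid: bright in dark plate
g=cv2.cvtColor(imt,cv2.COLOR_RGB2GRAY).astype(float)
P=[]
for a,b in [(228,180),(565,172),(231,363),(569,356)]:
    u=235+(a+.5)/5.852-.5; v=160+(b+.5)/5.844-.5
    iu,iv=int(round(u)),int(round(v)); w=g[iv-2:iv+3,iu-2:iu+3]; 
    w=np.clip(w-90,0,None); yy,xx=np.mgrid[iv-2:iv+3,iu-2:iu+3]
    q=((xx*w).sum()/w.sum(),(yy*w).sum()/w.sum()); P.append(T.onplane((u,v),.014)); print((u,v),q,P[-1])
P=np.array(P); print("centre",P.mean(0))
# tube edges in top: row profiles at columns
for u in (256,262,268,280,325,335,341):
    col=cv2.GaussianBlur(g,(1,1),0)[190:225,u]; print(u,col.astype(int).tolist())
print(g[205:207,248:262].astype(int).tolist(),g[203:205,338:352].astype(int).tolist())
print([S.proj(p) for p in P])
E
```

```text
red (array([310.50817378, 185.54240531]), (np.int64(307), np.int64(314), np.int64(182), np.int64(189), 33)) (array([302.61668682, 235.38717098]), (np.int64(299), np.int64(307), np.int64(233), np.int64(237), 32)) [0.45245292 0.05911392 0.08329266] [-0.3528262  0.0382658] [-0.29705931 -0.30551171]
brass (array([317.46224701, 194.53118305]), (np.int64(316), np.int64(319), np.int64(193), np.int64(196), 13)) (array([302.95673508, 226.03882572]), (np.int64(302), np.int64(304), np.int64(225), np.int64(227), 9)) [0.4827524  0.05775529 0.06385994] [ 0.08194712 -0.00974573] [0.06726074 0.06985737]
yel (array([348.37326472, 180.16713876]), (np.int64(345), np.int64(351), np.int64(178), np.int64(182), 13)) (array([301.30740559, 188.46333157]), (np.int64(297), np.int64(304), np.int64(187), np.int64(190), 16)) [0.59356827 0.06112788 0.16632893] [-0.55498009  0.08593305] [-0.42823294 -0.48567035]
(273.5464798359535, 190.386379192334) (np.float64(273.3948497854077), np.float64(189.57796852646638)) [0.60973664 0.16278723 0.014     ]
(331.1336295283664, 189.01745379876797) (np.float64(331.3742331288343
[... 1329 characters left out ...]
110, 79, 69, 75, 76, 78, 94, 118, 125, 126, 128, 129, 133, 135, 139, 133, 138, 147]
341 [160, 154, 158, 156, 161, 159, 149, 142, 145, 155, 156, 158, 156, 158, 155, 147, 131, 109, 93, 96, 102, 110, 115, 125, 148, 154, 160, 158, 159, 163, 158, 162, 158, 158, 158]
[[156, 158, 158, 159, 159, 158, 157, 159, 159, 157, 157, 157, 158, 156], [159, 158, 157, 157, 159, 160, 157, 154, 156, 155, 156, 155, 154, 156]] [[149, 153, 154, 158, 157, 157, 158, 152, 153, 155, 160, 158, 160, 158], [152, 154, 156, 155, 156, 158, 153, 155, 151, 154, 158, 160, 158, 159]]
[array([370.17305242, 206.3350534 ]), array([331.97157713, 241.76565693]), array([342.06158872, 193.69097566]), array([302.87016022, 226.18536405])]
```

```bash
cat > c.py <<'E'
from see import *
yaw=0.024; O=np.array([.557,.0605,0.])
cx=np.array([np.cos(yaw),np.sin(yaw),0]); cy=np.array([-np.sin(yaw),np.cos(yaw),0]); cz=np.array([0,0,1.])
R=np.c_[-cx,cy,-cz]
def W(x,y,z): return O+cx*x+cy*y+cz*z
def L(p): d=np.array(p)-O; return np.array([d@cx,d@cy,d[2]])
def F():
    f=[robot.get_state()['force'] for _ in range(1)][0]; return np.array([f@cx,f@cy,f[2]])
def st(tag=""):
    s=robot.get_state(); print(tag,"t%.2f"%s['time'],"L",np.round(L(s['ee_pos'])*1e3,1),"F",np.round(F(),2),"op %.4f"%s['opening'])
E
python3 - <<'E'
from c import *
print("tube c",T.onplane((302.5,203.1),.07),L(T.onplane((302.5,203.1),.07)))
for n,p in(("handle",(.4525,.0591,.0833)),("lip",(.5936,.0611,.1663)),("nut",(.4828,.0578,.0639))): print(n,L(p)*1e3)
for p in ((.028,0,.235),(.028,0,.166),(-.048,0,.083),(-.105,0,.085),(-.045,0,.14)): print(robot.ik(W(*p),R))
E
```

```text
tube c [0.5585246  0.05971928 0.07      ] [ 0.00150543 -0.00081708  0.07      ]
handle [-104.50350222    1.10816242   83.3       ]
lip [ 36.60385832  -0.27848847 166.3       ]
nut [-74.24342521  -0.91859339  63.9       ]
[-0.401028    0.35157184  0.31016552  1.70619483 -0.11808436  1.10216175
  1.53958849]
[-0.36719184  0.42290935  0.26996968  1.77213553 -0.13360737  0.96438497
  1.55124246]
[-0.38167985  0.41923448  0.24820397  2.01358018 -0.1512175   0.72592375
  1.55406672]
[-0.43123294  0.33157843  0.27264216  2.14615664 -0.13985335  0.6800635
  1.53104578]
[-0.42387931  0.33651201  0.29654092  1.97159119 -0.12864273  0.85127235
  1.53675367]
```

```bash
sed -i 's/\[.557,.0605,0.\]/[.5575,.0603,0.]/' c.py; python3 - <<'E'
from c import *
robot.move_ptp(W(.033,0,.225),R); st("above")
robot.gripper_to(.055); st("half")
robot.move_linear(W(.033,0,.164),velocity=.1,threshold=6); st("down")
a=robot.grab_frame("scene");b=robot.grab_frame("top")
a=cv2.resize(a[130:250,260:420],(800,600),interpolation=cv2.INTER_CUBIC);b=cv2.resize(b[160:250,240:360],(800,600),interpolation=cv2.INTER_CUBIC)
cv2.imwrite("pics/s1.png",a[:,:,::-1]);cv2.imwrite("pics/t1.png",b[:,:,::-1])
E
```

```text
above t2.30 L [ 32.9   1.  224.9] F [-0.17  0.41 -0.66] op 0.0940
half t3.07 L [ 33.  -0. 225.] F [ 0.41  0.23 -0.15] op 0.0548
down t3.83 L [ 33.3  -0.  164.5] F [ 0.5   0.34 -0.76] op 0.0548
```

View pics/s1.png

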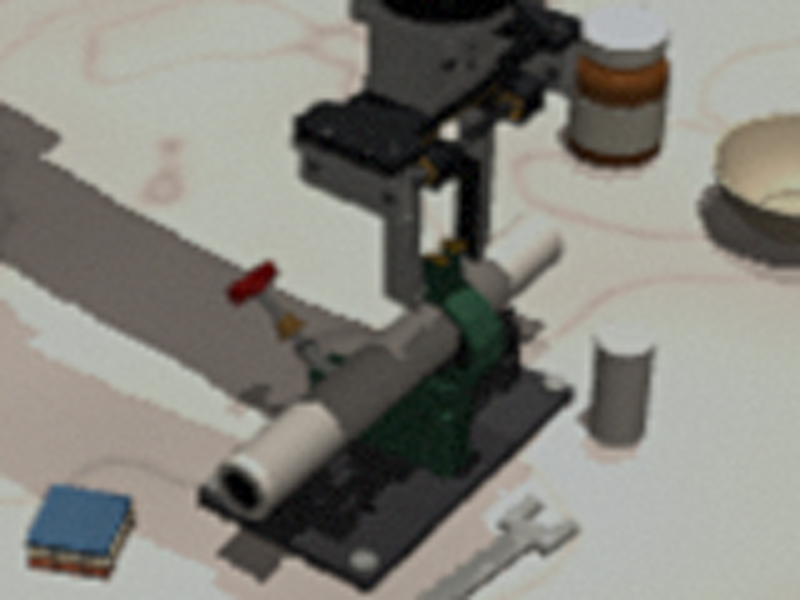

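View pics/t1.png

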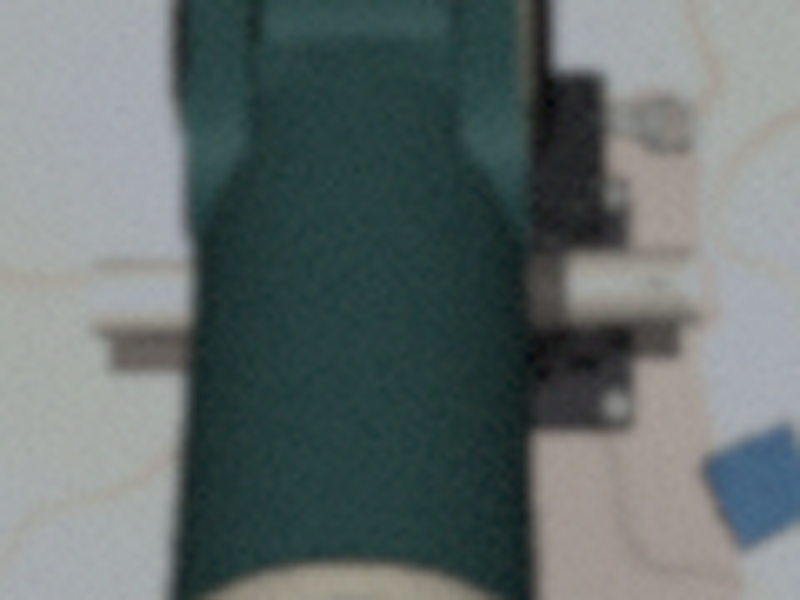

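The scene view shows the fingers on either side of the ear, with the yellow lips at about (445,253) in the crop. The arm blocks the top view. Next I pinch the ear.

```bash
python3 - <<'E'
from c import *
robot.gripper_to(.02); st("grip")
robot.pause(.2); st("grip")
E
```

```text
grip t4.49 L [3.300e+01 1.000e-01 1.641e+02] F [0.6  1.03 1.68] op 0.0259
grip t4.69 L [3.300e+01 1.000e-01 1.641e+02] F [-1.13  1.47  2.26] op 0.0256
```

```bash
cat > arc1.py <<'E'
from c import *
import sys
a_end=float(sys.argv[1]); n=int(sys.argv[2]); vel=float(sys.argv[3])
H=np.array([.040,.070]); off=.008; r=.0863
s=robot.get_state(); p=L(s['ee_pos']); a=np.arctan2(p[2]-off-H[1],H[0]-p[0]); y=p[1]
r=np.hypot(p[2]-off-H[1],H[0]-p[0]); print("a,r",a,r)
for b in np.linspace(a,a_end,n+1)[1:]:
    q=H+r*np.array([-np.cos(b),np.sin(b)])
    hit=robot.move_linear(W(q[0],y,q[1]+off),velocity=vel)
    f=F(); er=np.array([-np.cos(b),np.sin(b)]); et=np.array([np.sin(b),np.cos(b)])
    fr=f[[0,2]]@er; ft=f[[0,2]]@et
    p=L(robot.get_state()['ee_pos'])*1e3
    print("b %.3f fr %.2f ft %.2f fy %.2f r %.4f t%.2f"%(b,fr,ft,f[1],r,robot.get_state()['time']),np.round(p,1))
    if abs(fr)>4: r+=np.clip(fr*.0001,-.001,.001)
    if abs(fr)>25 or ft<-12 : print("ABORT");break
E
python3 arc1.py 1.25 3 .06
```

```text
a,r 1.4901828879062753 0.0863608800800819
b 1.410 fr 0.83 ft 2.31 fy -0.10 r 0.0864 t4.96 [2.620e+01 1.000e-01 1.634e+02]
b 1.330 fr 4.01 ft 0.99 fy 1.27 r 0.0864 t5.22 [1.93e+01 1.00e-01 1.62e+02]
b 1.250 fr 2.04 ft 1.02 fy 0.02 r 0.0868 t5.49 [1.240e+01 1.000e-01 1.602e+02]
```

```bash
python3 arc1.py 0.30 10 .06
```

```text
a,r 1.2468318200228174 0.08676130294248031
b 1.152 fr 1.33 ft 0.73 fy -0.42 r 0.0868 t5.78 [4.500e+00 1.000e-01 1.572e+02]
b 1.057 fr 1.18 ft -0.22 fy -0.10 r 0.0868 t6.07 [-2.700e+00  1.000e-01  1.535e+02]
b 0.963 fr -0.33 ft 0.14 fy -0.15 r 0.0868 t6.35 [-9.600e+00  1.000e-01  1.491e+02]
b 0.868 fr -2.14 ft 0.37 fy -0.53 r 0.0868 t6.63 [-1.600e+01  1.000e-01  1.442e+02]
b 0.773 fr -2.67 ft 0.40 fy -0.53 r 0.0868 t6.92 [-2.200e+01  1.000e-01  1.386e+02]
b 0.679 fr -2.81 ft 0.19 fy -0.40 r 0.0868 t7.20 [-2.750e+01  1.000e-01  1.325e+02]
b 0.584 fr -2.03 ft 0.13 fy -1.51 r 0.0868 t7.48 [-3.240e+01  1.000e-01  1.259e+02]
b 0.489 fr -1.79 ft -0.57 fy -2.12 r 0.0868 t7.77 [-3.650e+01  1.000e-01  1.188e+02]
b 0.395 fr -0.63 ft 0.66 fy -1.72 r 0.0868 t8.05 [-4.010e+01  1.000e-01  1.114e+02]
b 0.300 fr -1.27 ft 0.94 fy -2.55 r 0.0868 t8.33 [-4.290e+01  1.000e-01  1.036e+02]
```

```bash
cat > snap.py <<'E'
from c import *
import sys
n=sys.argv[1]
a=robot.grab_frame("scene"); cv2.imwrite(f"pics/raw_{n}.png",a[:,:,::-1])
a=cv2.resize(a[160:250,280:400],(800,600),interpolation=cv2.INTER_CUBIC);cv2.imwrite(f"pics/s_{n}.png",a[:,:,::-1]); st()
E
python3 snap.py 2
```

```text
t8.38 L [-4.290e+01  1.000e-01  1.038e+02] F [-0.21 -1.34 -0.77] op 0.0254
```

View pics/s_2.png

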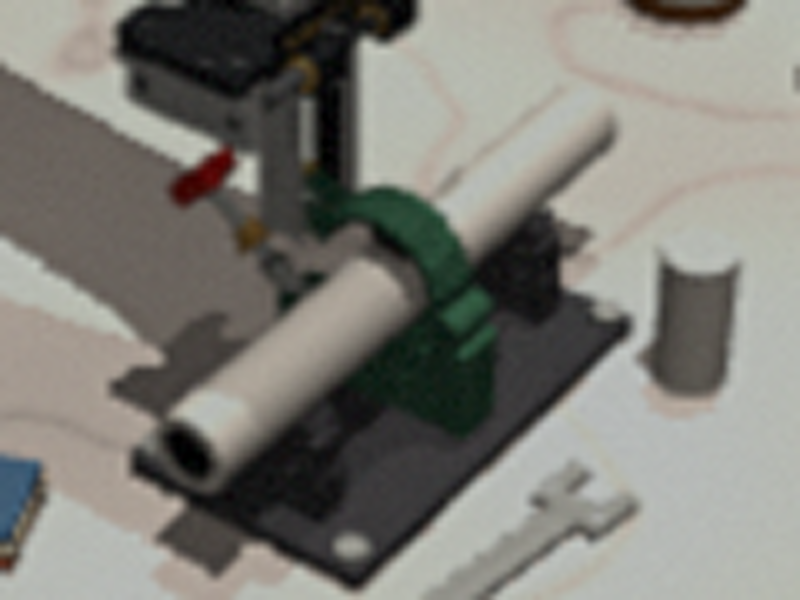

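```bash
cat > arc2.py <<'E'
from c import *
H=np.array([.040,.070]); off=.008
p=L(robot.get_state()['ee_pos']); a=np.arctan2(p[2]-off-H[1],H[0]-p[0]); y=p[1]; r=.0868
h=[]
for b in np.arange(a-.025,-.04,-.025):
    q=H+r*np.array([-np.cos(b),np.sin(b)])
    robot.move_linear(W(q[0],y,q[1]+off),velocity=.03)
    f=F(); h.append(f[2]); p=L(robot.get_state()['ee_pos'])*1e3
    print("b %.3f fx %.2f fy %.2f fz %.2f t%.2f"%(b,f[0],f[1],f[2],robot.get_state()['time']),np.round(p,1))
    if len(h)>3 and np.mean(h[-2:])>3 and b<.15: print("contact");break
E
python3 arc2.py
```

```text
b 0.277 fx -1.30 fy -2.16 fz 0.88 t8.63 [-4.350e+01  1.000e-01  1.017e+02]
b 0.252 fx -1.21 fy -1.88 fz 0.32 t8.88 [-44.2   0.1  99.5]
b 0.227 fx -0.65 fy -1.53 fz 0.86 t9.13 [-44.7   0.   97.4]
b 0.202 fx -1.76 fy -1.86 fz 0.66 t9.38 [-45.1   0.1  95.3]
b 0.177 fx -2.14 fy -2.25 fz 0.68 t9.63 [-45.5   0.1  93.1]
b 0.152 fx -1.83 fy -1.17 fz 0.38 t9.88 [-45.9   0.1  91. ]
b 0.127 fx -1.16 fy -1.52 fz 0.29 t10.13 [-46.2   0.1  88.8]
b 0.102 fx -2.29 fy -1.38 fz 1.94 t10.38 [-46.4   0.1  86.7]
b 0.077 fx -1.47 fy -1.46 fz 1.22 t10.63 [-46.6   0.1  84.5]
b 0.052 fx -2.06 fy -1.08 fz 0.64 t10.88 [-46.7   0.   82.4]
b 0.027 fx -1.67 fy -1.60 fz -0.34 t11.13 [-46.7   0.1  80.2]
b 0.002 fx -2.77 fy -1.90 fz 2.15 t11.38 [-46.8   0.1  78.1]
b -0.023 fx -3.86 fy -1.80 fz 5.21 t11.63 [-46.7   0.1  76. ]
contact
```

```bash
python3 - <<'E'
from c import *
p=L(robot.get_state()['ee_pos'])
robot.move_linear(W(p[0],p[1],.0784),velocity=.03); st()
robot.gripper_to(.05); st("open")
robot.move_linear(W(p[0],p[1],.14),velocity=.12); st()
robot.move_linear(W(-.104,0,.17),velocity=.15); st()
E
python3 snap.py 3
```

```text
t11.88 L [-46.6   0.1  78.4] F [-0.35 -1.39 -0.19] op 0.0255
open t12.47 L [-46.7   0.1  78.4] F [0.4  0.4  0.06] op 0.0499
 t13.13 L [-4.700e+01  1.000e-01  1.395e+02] F [-0.44  0.29 -0.18] op 0.0504
 t13.72 L [-1.036e+02  1.000e-01  1.697e+02] F [-0.1   0.48 -0.18] op 0.0499
 t13.77 L [-103.5    0.   169.6] F [0.41 0.21 0.36] op 0.0503
```

View pics/s_3.png

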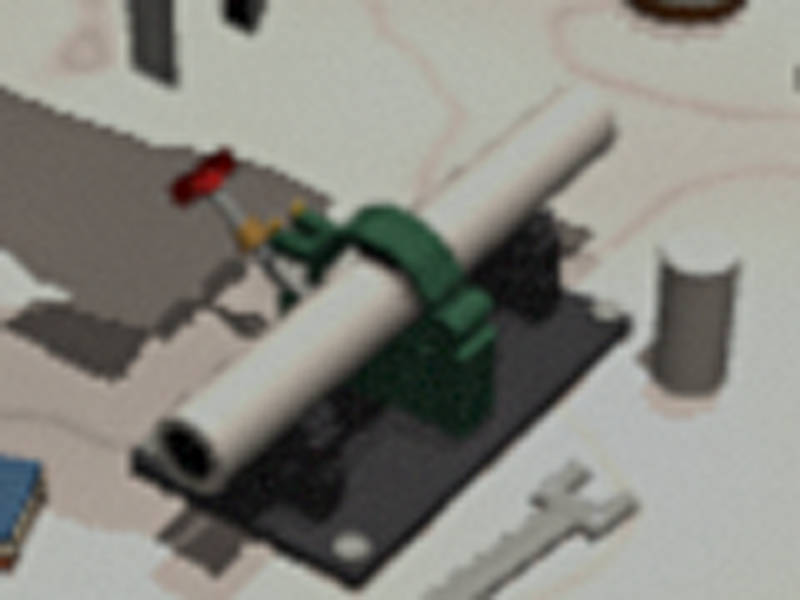

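```bash
python3 - <<'E'
from c import *
robot.move_linear(W(-.105,.0005,.085),velocity=.1,threshold=6); st("down")
robot.gripper_to(.03); st("grip"); robot.pause(.2); st("grip")
E
python3 snap.py 4
```

```text
down t14.77 L [-104.7    0.5   85.4] F [ 0.54 -0.48  0.02] op 0.0501
grip t15.14 L [-104.9    0.4   85.2] F [-0.03 -1.84  0.04] op 0.0355
grip t15.34 L [-104.9    0.4   85.1] F [ 0.31 -0.76  1.04] op 0.0358
 t15.39 L [-104.9    0.4   85. ] F [ 0.08 -2.2   0.64] op 0.0357
```

View pics/s_4.png

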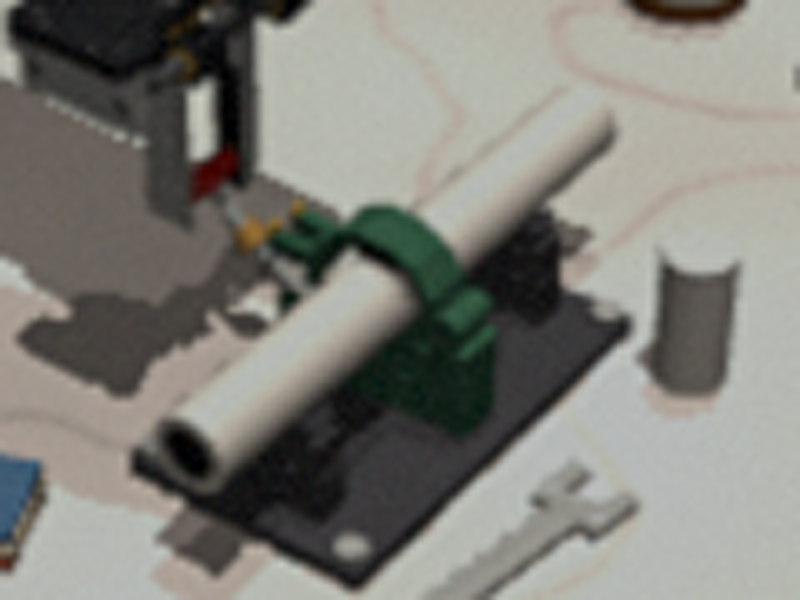

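```bash
cat > f.py <<'E'
from c import *
def Fa(n=4):
    fs=[]
    for i in range(n):
        fs.append(F()); robot.pause(.02)
    return np.mean(fs,0)
B=np.array([-.045,.035])
def pose():
    p=L(robot.get_state()['ee_pos']); return p
OFF=.002   # handle below TCP
E
cat > pull.py <<'E'
from f import *
import sys
target=float(sys.argv[1])
p0=pose(); d=p0[[0,2]]-[0,OFF]-B; th=np.arctan2(-d[0],d[1]); u=np.array([-np.sin(th),np.cos(th)]); v=np.array([np.cos(th),np.sin(th)])
print("th %.3f r %.4f"%(th,np.hypot(*d)))
base=Fa(); print("base",base)
step=.0015; s=0
for i in range(40):
    s+=step
    robot.move_linear(W(p0[0]+u[0]*s,p0[1],p0[2]+u[1]*s),velocity=.02)
    f=Fa(3); pull=-(f[[0,2]]@u); lat=f[[0,2]]@v
    print("s %.1f pull %.2f lat %.2f fy %.2f t%.2f"%(s*1e3,pull,lat,f[1],robot.get_state()['time']), np.round(pose()*1e3,1))
    if pull>12: step=.0007
    if pull>target or s>.029: break
E
python3 pull.py 10
```

```text
th 0.895 r 0.0768
base [ 0.32523249 -2.0840004   0.72595058]
s 1.5 pull 3.74 lat -0.16 fy -2.07 t15.76 [-105.9    0.4   86. ]
s 3.0 pull 5.96 lat -0.40 fy -1.80 t16.06 [-107.1    0.4   87. ]
s 4.5 pull 6.93 lat -1.20 fy -2.06 t16.36 [-108.3    0.4   87.9]
s 6.0 pull 9.47 lat -1.56 fy -1.94 t16.66 [-109.3    0.4   88.8]
s 7.5 pull 10.65 lat -2.22 fy -1.55 t16.96 [-110.3    0.5   89.8]
```

```bash
python3 pull.py 20
```

```text
th 0.891 r 0.0840
base [ 7.50981732 -2.22575136 -8.1197729 ]
s 1.5 pull 11.73 lat -2.01 fy -1.79 t17.32 [-110.9    0.5   90.8]
s 3.0 pull 13.97 lat -2.08 fy -2.18 t17.62 [-111.9    0.5   91.7]
s 3.7 pull 14.15 lat -2.16 fy -1.64 t17.93 [-112.4    0.4   92.2]
s 4.4 pull 14.90 lat -1.98 fy -1.84 t18.23 [-112.9    0.5   92.6]
s 5.1 pull 15.67 lat -2.15 fy -2.23 t18.52 [-113.4    0.5   93.1]
s 5.8 pull 16.89 lat -2.27 fy -1.90 t18.82 [-113.8    0.4   93.5]
s 6.5 pull 17.08 lat -2.72 fy -2.01 t19.12 [-114.3    0.5   94. ]
s 7.2 pull 18.03 lat -2.27 fy -1.61 t19.43 [-114.8    0.4   94.5]
s 7.9 pull 18.80 lat -2.68 fy -1.71 t19.73 [-115.2    0.5   94.9]
s 8.6 pull 19.79 lat -3.03 fy -2.22 t20.02 [-115.7    0.5   95.3]
s 9.3 pull 20.10 lat -2.74 fy -1.96 t20.32 [-116.2    0.5   95.8]
```

```bash
cat > swing.py <<'E'
from f import *
import sys
th_end=float(sys.argv[1]); target=20.6; dth=float(sys.argv[2]); maxlat=float(sys.argv[3])
p=pose(); d=p[[0,2]]-[0,OFF]-B; th=np.arctan2(-d[0],d[1]); r=np.hypot(*d); y=p[1]
print("th %.3f r %.4f"%(th,r))
f=Fa(3)
while th>th_end+1e-4:
    u=np.array([-np.sin(th),np.cos(th)]); pull=-(f[[0,2]]@u)
    r+=np.clip((target-pull)*.0005,-.001,.0006)
    th=max(th-dth,th_end)
    u=np.array([-np.sin(th),np.cos(th)]); v=np.array([np.cos(th),np.sin(th)])
    q=B+u*r+[0,OFF]
    robot.move_linear(W(q[0],y,q[1]),velocity=.05)
    f=Fa(3); pull=-(f[[0,2]]@u); lat=f[[0,2]]@v
    print("th %.3f r %.4f pull %.2f lat %.2f fy %.2f t%.2f"%(th,r,pull,lat,f[1],robot.get_state()['time']))
    if abs(lat)>maxlat or pull>24.5 or pull<17: print("STOP");break
E
python3 swing.py 0.7 .04 7
```

```text
th 0.880 r 0.0923
th 0.840 r 0.0923 pull 18.23 lat -0.41 fy -1.95 t20.68
th 0.800 r 0.0929 pull 18.68 lat -1.12 fy -2.26 t20.98
th 0.760 r 0.0935 pull 20.05 lat -1.17 fy -1.64 t21.27
th 0.720 r 0.0937 pull 18.93 lat -0.92 fy -1.30 t21.57
th 0.700 r 0.0943 pull 19.56 lat -1.19 fy -1.55 t21.88
```

```bash
sed -i 's/\*.0005,-.001,.0006/*.0007,-.001,.001/; s/target=20.6/target=20.8/' swing.py; python3 swing.py 0.45 .03 6
```

```text
th 0.697 r 0.0938
th 0.667 r 0.0947 pull 19.35 lat -1.86 fy -1.59 t22.23
th 0.637 r 0.0957 pull 19.91 lat -0.75 fy -1.75 t22.52
th 0.607 r 0.0963 pull 20.84 lat -0.52 fy -1.80 t22.82
th 0.577 r 0.0963 pull 19.88 lat -0.90 fy -1.10 t23.12
th 0.547 r 0.0969 pull 19.95 lat -0.73 fy -1.09 t23.43
th 0.517 r 0.0975 pull 20.68 lat -0.75 fy -1.63 t23.73
th 0.487 r 0.0976 pull 20.44 lat -1.10 fy -0.97 t24.02
th 0.457 r 0.0978 pull 20.17 lat -0.42 fy -1.50 t24.32
th 0.450 r 0.0983 pull 20.73 lat -1.15 fy -1.43 t24.62
```

```bash
python3 snap.py 5
```

```text
t24.68 L [-88.4   0.3 124.7] F [  7.27  -1.56 -18.53] op 0.0353
```

View pics/s_5.png

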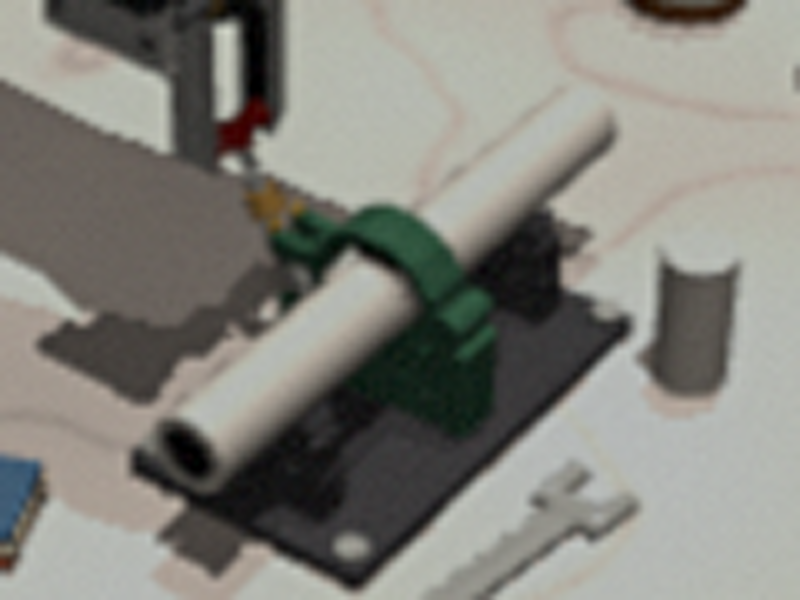

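```bash
python3 swing.py 0.12 .03 5
```

```text
th 0.459 r 0.0978
th 0.429 r 0.0981 pull 19.92 lat -1.57 fy -0.54 t25.02
th 0.399 r 0.0987 pull 19.20 lat -0.93 fy -1.17 t25.32
th 0.369 r 0.0997 pull 20.60 lat -0.50 fy -1.07 t25.62
th 0.339 r 0.0999 pull 19.82 lat -0.71 fy -0.73 t25.93
th 0.309 r 0.1006 pull 20.56 lat -2.01 fy -0.84 t26.23
th 0.279 r 0.1007 pull 20.75 lat -1.15 fy -1.53 t26.52
th 0.249 r 0.1008 pull 20.89 lat -1.09 fy -1.46 t26.82
th 0.219 r 0.1007 pull 20.31 lat -1.01 fy -0.78 t27.12
th 0.189 r 0.1011 pull 20.47 lat -0.95 fy -1.23 t27.43
th 0.159 r 0.1013 pull 19.60 lat -1.23 fy -1.36 t27.73
th 0.129 r 0.1021 pull 20.40 lat -0.83 fy -1.17 t28.02
th 0.120 r 0.1024 pull 20.76 lat -1.93 fy -1.09 t28.32
```

```bash
python3 snap.py 6; python3 -c "
import cv2
a=cv2.imread('pics/raw_6.png')[165:215,300:360]; cv2.imwrite('pics/z6.png',cv2.resize(a,(720,600),interpolation=cv2.INTER_CUBIC))"
```

```text
t28.38 L [-57.3   0.3 138.6] F [ -0.22  -1.33 -20.76] op 0.0357
```

View pics/z6.png

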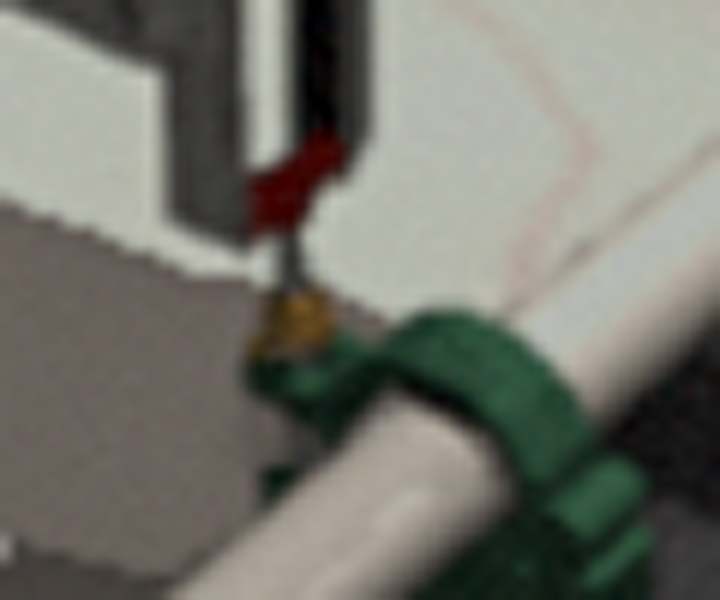

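```bash
python3 - <<'E'
from f import *
for n in (4,5,6):
    im=cv2.imread(f'pics/raw_{n}.png')[:,:,::-1]
    c,info=blob(im,"red",(295,160,345,205)); print(n,c,info,L(S.onpl(c,W(0,0,0),cy))*1e3)
print(L(S.onpl((324.6,180.4),W(0,0,0),cy))*1e3)
print([np.round(S.proj(W(-.0573,0,z)),1) for z in(.12,.13,.1386)])
im=cv2.imread('pics/raw_0.png') if False else cv2.imread('pics/scene0.png')
c,_=blob(im[:,:,::-1],"red",(295,160,345,205)); print(c,L(S.onpl(c,W(0,0,0),cy))*1e3)
E
```

```text
4 [311.44303797 187.        ] (np.int64(311), np.int64(312), np.int64(187), np.int64(187), 2) [-9.89117925e+01  1.60461922e-14  8.14034925e+01]Traceback (most recent call last):
  File "<stdin>", line 4, in <module>
TypeError: cannot unpack non-iterable NoneType object
```

```bash
python3 - <<'E'
from f import *
import glob
for n,t in (("raw_3",None),("raw_4",(-104.9,85.)),("raw_5",(-88.4,124.7)),("raw_6",(-57.3,138.6)),("scene0",None)):
    im=cv2.imread(f'pics/{n}.png')[:,:,::-1].astype(int)
    m=np.zeros(im.shape[:2],bool); m[160:205,295:345]=True
    m&=(im[...,0]>50)&(im[...,0]>2.2*im[...,1])&(im[...,0]>2.2*im[...,2])
    v,u=np.nonzero(m); c=(u.mean(),v.mean()); q=L(S.onpl(c,W(0,0,0),cy))*1e3
    print(n,len(u),np.round(c,1),np.round(q,1),t)
E
```

```text
raw_3 34 [310.1 186.2] [-104.3   -0.    82. ] None
raw_4 24 [311.5 185.5] [-98.5   0.   87.4] (-104.9, 85.0)
raw_5 27 [316.1 178.3] [-79.3   0.  122.8] (-88.4, 124.7)
raw_6 30 [323.9 180. ] [-49.7   0.  129.5] (-57.3, 138.6)
scene0 31 [310.3 185.9] [-103.3   -0.    83.6] None
```

```bash
sed -e 's/Fa(3)/Fa(2)/g; s/target=20.8/target=20.3/' swing.py > swing2.py; python3 swing2.py -0.03 .03 4
```

```text
th 0.121 r 0.1024
th 0.091 r 0.1025 pull 20.15 lat -1.29 fy -1.05 t28.69
th 0.061 r 0.1026 pull 19.57 lat -1.28 fy -1.18 t28.98
th 0.031 r 0.1031 pull 19.81 lat -1.07 fy -0.75 t29.26
th 0.001 r 0.1034 pull 20.78 lat -2.25 fy -1.25 t29.54
th -0.029 r 0.1031 pull 18.74 lat -7.85 fy -0.77 t29.82
STOP
```

```bash
cat > low.py <<'E'
from f import *
import sys
zstep=float(sys.argv[1]); stop=float(sys.argv[2]); x=float(sys.argv[3]) if len(sys.argv)>3 else None
p=pose(); x=p[0] if x is None else x; z=p[2]; y=p[1]; z0=z
robot.move_linear(W(x,y,z),velocity=.02); st("x")
for i in range(25):
    z-=zstep
    robot.move_linear(W(x,y,z),velocity=.02); f=Fa(2)
    print("dz %.1f fx %.2f fy %.2f pull %.2f t%.2f"%((z0-z)*1e3,f[0],f[1],-f[2],robot.get_state()['time']))
    if -f[2]<stop or f[0]<-9: break
E
python3 low.py .001 12 -.0435
```

```text
x t30.07 L [-43.9   0.3 139.5] F [ -6.44  -0.11 -17.63] op 0.0355
dz 1.0 fx -6.04 fy -0.55 pull 17.09 t30.36
dz 2.0 fx -6.28 fy -1.32 pull 16.18 t30.64
dz 3.0 fx -6.60 fy -1.09 pull 14.56 t30.93
dz 4.0 fx -6.23 fy -1.11 pull 14.33 t31.21
dz 5.0 fx -6.79 fy -0.23 pull 12.43 t31.49
dz 6.0 fx -7.87 fy -0.92 pull 11.18 t31.77
```

```bash
python3 low.py .001 0.6 -.0447
```

```text
x t32.02 L [-44.4   0.3 134.3] F [ -4.48  -0.83 -12.35] op 0.0354
dz 1.0 fx -4.36 fy -0.83 pull 8.92 t32.31
dz 2.0 fx -3.75 fy -1.74 pull 7.12 t32.59
dz 3.0 fx -3.96 fy -1.20 pull 3.45 t32.88
dz 4.0 fx -5.45 fy -0.75 pull 1.17 t33.16
dz 5.0 fx -5.21 fy -1.40 pull 0.70 t33.44
dz 6.0 fx -4.70 fy -1.40 pull 0.26 t33.73
```

```bash
python3 - <<'E'
from f import *
p=pose()
for i in range(4):
    p[0]-=.0006; robot.move_linear(W(*p),velocity=.02); f=Fa(2); print(np.round(f,2))
    if f[0]>-1.5: break
st()
E
python3 snap.py 7; python3 -c "
import cv2
a=cv2.imread('pics/raw_7.png')[165:215,300:360]; cv2.imwrite('pics/z7.png',cv2.resize(a,(720,600),interpolation=cv2.INTER_CUBIC))"
```

```text
[-3.04 -1.5   0.1 ]
[-0.3  -1.61  0.79]
 t34.29 L [-45.2   0.4 128.3] F [ 0.2  -1.7   0.82] op 0.0354
 t34.34 L [-45.3   0.3 128.2] F [ 1.12 -1.46  0.83] op 0.0356
```

View pics/z7.png

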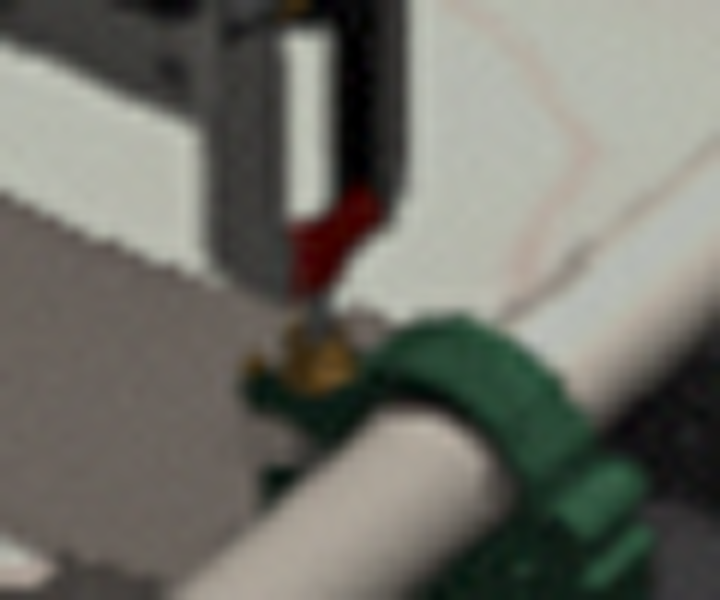

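The crop shows the brass nut at about (320,360), behind the yellow lip (255,363). The handle (335,240) is still low between the pads and carries almost no load. Next I open the gripper gently and retreat upward.

```bash
python3 - <<'E'
from f import *
robot.gripper_to(.055); st("open"); p=pose()
robot.move_linear(W(p[0],p[1],.20),velocity=.1); st()
robot.move_ptp(W(-.15,.15,.28),R); st(); robot.pause(.3)
b=robot.grab_frame("top"); cv2.imwrite("pics/raw_t8.png",b[:,:,::-1])
b=cv2.resize(b[160:250,240:360],(800,600),interpolation=cv2.INTER_CUBIC);cv2.imwrite("pics/t8.png",b[:,:,::-1])
E
python3 snap.py 8
```

```text
open t34.87 L [-45.7   0.4 128.1] F [ 0.88 -0.94  0.04] op 0.0551
 t35.73 L [-46.    0.4 199.5] F [-0.43 -0.18 -0.2 ] op 0.0550
 t36.55 L [-149.5  149.1  279.4] F [-0.21 -0.51 -0.1 ] op 0.0550
 t36.95 L [-149.8  149.6  279.8] F [-0.3   0.01  0.41] op 0.0551
```

View pics/s_8.png

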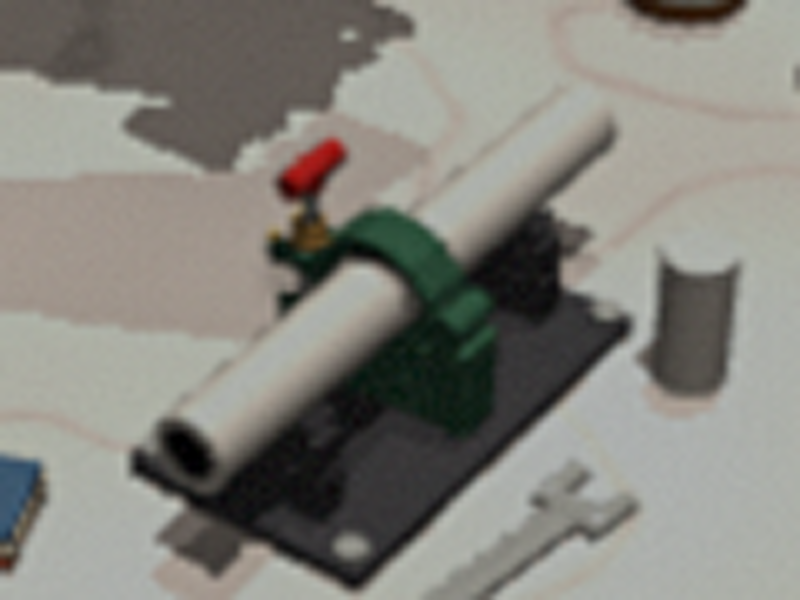

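View pics/t8.png

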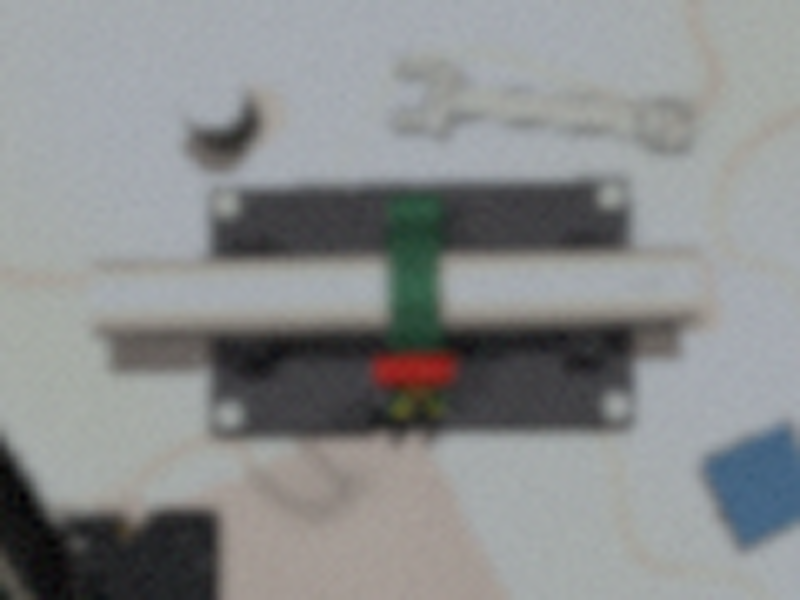

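```bash
python3 - <<'E'
from f import *
a=cv2.imread('pics/raw_8.png')[:,:,::-1];b=cv2.imread('pics/raw_t8.png')[:,:,::-1]
for k in("red","brass","yel"):
    p=blob(a,k,(315,175,335,200)); q=blob(b,k,(285,205,320,232))
    if p and q: x=tri(p[0],q[0]); print(k,p,q,np.round(L(x)*1e3,1))
robot.sign_off()
E
```

```text
red (array([326.4870479 , 184.36790978]), (np.int64(322), np.int64(330), np.int64(181), np.int64(189), 38)) (array([301.56295784, 214.98149461]), (np.int64(296), np.int64(307), np.int64(213), np.int64(217), 58)) [-42.1   1.8 115.8]
brass (array([326.37063148, 194.63967221]), (np.int64(321), np.int64(328), np.int64(192), np.int64(196), 12)) (array([301.9812592, 218.       ]), (np.int64(301), np.int64(303), np.int64(218), np.int64(218), 3)) [-46.6   3.7  73.5]
the job is handed in; nothing more can be done
```

The clamp is closed over the tube, the swing bolt stands upright in the slot with its nut behind the lip, and the arm has let go. I handed the job in at about 37 s of the 64 s allowed; sign-off reports no verdict.

**Closing the hinged half:** I pinched the ear, guided it down its arc and felt the gasket touch at about 5 N. I backed off 2 mm before letting go.

**Drawing and seating the bolt:** I drew the handle to about 20 N and kept it between 18 and 21 N while swinging to the upright stop. Letting the nut down, the pull fell by about 1.2 N per mm until the nut met the ear at about 11 N. It then dropped away in 3–4 mm to the free play, which is what I expected for a nut behind the lip and not on it. I opened the gripper at almost no load.

**Last checks:**
- **Handle:** The cameras put it at x -42, z 116 mm of the clamp, which makes the bolt upright to within a few hundredths of a radian.
- **Nut and bystanders:** The nut is visible behind the lip. The tube, kiln post, wrench and tiles look unmoved. I did not look at the jar, bowl, mug and brush again at the end.

**What did not go cleanly:**
- **Handle slip:** The handle slid about 10 mm towards the fingertips during the swing, though it never left the pads.
- **Side push at the stop:** At the upright stop I briefly pushed sideways with about 8 N, then eased it off before releasing.
- **Cap angle:** I inferred the drawn-down angle from the forces and the pictures and did not measure it. The camera position for the brass nut rested on very few pixels.

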